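# Stamp and crate the finished leg blanks

### The job

Stamp each of the finished leg blanks on the drip sheet and collect them in the plywood crate, working from the palest finish to the darkest so that no dark stain is carried onto a pale one. For each blank: square it flush into the corner of the stamping jig, against both fences and under the stamp, press the red plunger fully down to its stop, then take the blank out and drop it into the crate. Leave everything else on the table where it is.

Things in the scene. Friction and masses are not known exactly. Their poses are not given: they have to be found in the camera images.
- blank_pale: square furniture-leg blank, a plain bar 140 x 34 x 34 mm, about 110 g, pale clear-varnished wood (first in order); origin at its centre (17 mm up when lying on the table), x along its length. All four long faces and both ends are alike. Lies somewhere on the grey drip sheet; may be absent (two or three blanks are there)
- blank_honey: square furniture-leg blank, a plain bar 140 x 34 x 34 mm, about 110 g, orange-brown honey stain (second in order); origin at its centre (17 mm up when lying on the table), x along its length. All four long faces and both ends are alike. Lies somewhere on the grey drip sheet; may be absent (two or three blanks are there)
- blank_dark: square furniture-leg blank, a plain bar 140 x 34 x 34 mm, about 110 g, very dark walnut stain (last in order); origin at its centre (17 mm up when lying on the table), x along its length. All four long faces and both ends are alike. Lies somewhere on the grey drip sheet; may be absent (two or three blanks are there)
- jig: fixed stamping jig: two aluminium fences 24 mm high, 16 mm thick, in an L; no floor, blanks slide on the table. Origin: inside corner at table level; x points roughly away from the robot, z up. Side fence face: y = 0, from x = -85 to 0 mm (fence on the +y side). End fence face: x = 0, from y = -45 to 16 mm (fence on the +x side)
- jig_nest (a point): where the centre of a squared blank belongs: x -70, y -17, z 17 mm in the jig's frame, same axes; the blank lies along x. Its near 55 mm (jig x -140 to -85) stick out past the side fence and can be gripped there across y
- jig_arm (a point): middle of the green bracket arm that carries the plunger over the blank's far end (70 mm high, jig x -16, y -7 mm). In the jig's frame the arm spans x -29 to -3, y -30 to 16 mm, height 62 to 78 mm; its post x -31 to -1, y 16 to 40 mm, from the table up
- plunger_top (a point): centre of the top of the red plunger head (disc 28 mm across, 14 mm thick), 110 mm above the table when up, at jig x -16, y -17 mm. The rubber stamp foot below (18 mm across) is 45 mm above the table at rest, so slide a blank in and out under it along the jig's x; it cannot be lifted there
- plunger_gauge (a point): a point that moves with the plunger, level with the top of its head but 54 mm from it along the jig's -x, straight over the centre of a squared blank: 93 mm over that centre with the plunger up, 83 mm with it at its stop (below 84.6 mm counts as fully pressed)
- plunger (a joint): plunger travel in m: 0 up, 0.010 fully down at its stop. Spring: 4 N to start, 9 N at the stop; it springs back. At the stop the foot is 35 mm above the table, just over a blank
- crate_in (a point): centre of the inner floor (9 mm above the table) of the fixed open plywood crate, outside 250 (its x) x 210 (its y) x 85 mm high, walls 9 mm; z up
- jar: amber jar 64 mm across, 70 mm high with a brush standing in it; origin under its centre; leave alone
- pad: maroon abrasive pad 62 x 45 x 18 mm; origin under its centre; leave alone
- lid: steel jar lid 56 mm across, 10 mm high; origin under its centre; leave alone
- cup_a: turned wooden cup 62 mm across, 75 mm high; origin under its centre; leave alone
- cup_b: turned wooden cup like cup_a; leave alone
There are look-alikes about, which are no part of the job. What is meant by the blank_honey is not blue, green or pink, and is the larger of those in its own colour.

How it is judged:
On the way, in this order (a step that is already met when the one before it is completed fails the run):
1. the pale blank (if there is one) lies squared against both fences while the plunger is pressed fully down (x of blank_pale in the frame of jig between -0.0735 and -0.066 m and y of blank_pale in the frame of jig between -0.0205 and -0.013 m and z of blank_pale in the frame of jig below 0.021 m and angle between the x axis of blank_pale and the x axis of jig, either way round below 0.035 rad and distance between blank_pale and plunger_gauge below 0.0846 m), for 0.1 s.
2. the honey blank (if there is one) lies squared against both fences while the plunger is pressed fully down (x of blank_honey in the frame of jig between -0.0735 and -0.066 m and y of blank_honey in the frame of jig between -0.0205 and -0.013 m and z of blank_honey in the frame of jig below 0.021 m and angle between the x axis of blank_honey and the x axis of jig, either way round below 0.035 rad and distance between blank_honey and plunger_gauge below 0.0846 m), for 0.1 s.
3. the dark blank (if there is one) lies squared against both fences while the plunger is pressed fully down (x of blank_dark in the frame of jig between -0.0735 and -0.066 m and y of blank_dark in the frame of jig between -0.0205 and -0.013 m and z of blank_dark in the frame of jig below 0.021 m and angle between the x axis of blank_dark and the x axis of jig, either way round below 0.035 rad and distance between blank_dark and plunger_gauge below 0.0846 m), for 0.1 s.
At the end, for the whole second after the job is handed in: every blank present rests in the crate, centre inside the walls and below the rim (under 76 mm over the floor); plunger up. Each was stamped, palest first: within 3.5 mm of flush with both fences and 2 degrees of square while the plunger was 8.4 mm or more down for 0.1 s (x of blank_pale in the frame of crate_in between -0.115 and 0.115 m and y of blank_pale in the frame of crate_in between -0.095 and 0.095 m and z of each of blank_pale, blank_honey, blank_dark in the frame of crate_in below 0.076 m and linear speed of each of blank_pale, blank_honey, blank_dark below 0.03 m/s and x of blank_honey in the frame of crate_in between -0.115 and 0.115 m and y of blank_honey in the frame of crate_in between -0.095 and 0.095 m and x of blank_dark in the frame of crate_in between -0.115 and 0.115 m and y of blank_dark in the frame of crate_in between -0.095 and 0.095 m and value of joint plunger below 0.002 m); the robot touches nothing.
It fails at once if another thing on the table is moved more than 50 mm or tipped over (distance of any of jar, pad, lid, cup_a, cup_b from where it was at the start of the episode above 0.05 m or angle between any of jar, pad, lid, cup_a, cup_b's own z axis and vertical above 0.6 rad).
Of blank_pale, blank_honey, blank_dark only 2 to 3 are there at a start; the rules pass over those that are not, and their reading is None.
At some moment in a run one of blank_pale, blank_honey, blank_dark may be knocked a few centimetres aside while the robot is not near it.
Once in a run the grip may slacken for a moment while it holds something.
It also fails if it takes over 210 s, if anything falls off the work surface, if the arm or the gripper's body presses on something with over 40 N, if the wrist force passes 120 N, or if a joint passes its speed limit or range.

### The arm

A 7-joint arm with a two-finger parallel gripper is mounted at the origin on the work surface. World frame = base frame: x ahead of the robot, y to its left, z up, the work surface at z = 0. Lengths are in m, angles in rad, forces in N, time in s.
With the tool pointing down it reaches from about 0.4 to 0.85 m from the base axis. Payload 10.4 kg.
Tool frame: the origin (TCP) lies midway between the tips of the shut fingers; the grasp point (between the pads) lies 19 mm behind it (r.grasp_offset is the distance from the TCP to the grasp point, in m); x points along the fingers, y is the direction in which the jaws open and shut, and the axes are right-handed (so a half turn about x gives the same grasp; the last joint's range is limited). The gripper opens to 87 mm and grips with 3 to 60 N. Pads are 19 mm wide; open, the fingers measure 117 mm over their backs; the gripper's body (75 mm by 190 mm) begins 51 mm behind the grasp point.
Start: joints at [1.092, 0.332, -0.065, 1.46, 0.022, 1.35, -0.088], TCP at [0.275, -0.561, 0.185] pointing down, gripper open.
Joint ranges: [-2.6, 2.6], [-0.5, 2.12], [-1.47, 1.34], [0.16, 2.42], [-1.27, 4.41], [0.06, 2.06], [-2.6, 2.6]. Speed limits (rad/s): [2.22, 2.22, 2.79, 2.79, 3.14, 3.14, 3.14].

### API

Orientations are given as a unit quaternion [x, y, z, w].
In Python, from bench import r, vision, close_job gives the robot as it stands. The module is installed in compiled form; this text tells all that it offers.
- The arm moves only by the shell command python3 -m pendant 'ROWS' [OPENING] [FORCE]. ROWS is text: rows parted by semicolons, each of 6 numbers parted by spaces: the shift along the tool's x, y, z in units of 0.25 m (1.0 is 0.25 m), then the turn, a rotation vector about the tool's x, y, z in units of 1.5 rad (1.0 is 1.5 rad). A call has 1 to 8 rows; each row is the pose to reach, as a shift and turn from the pose commanded when the call began, along the tool's axes at that moment; what a row does not reach only later rows make up. A row lasts 1/10 s, in which the tool goes at most 50 mm and 8.59 degrees, less where a joint would pass 70% of its speed; a pose out of reach is approached as far as the arm can. A call with a number of a shift or a turn outside -1 to 1 is refused whole. A call with a gripper value outside its range is refused whole. OPENING is the gripper command: -1 is shut, 1 is fully open, values between are in proportion, set as the call begins (- or left out, the last holds). The fingers move at their own pace and stop on an object; FORCE is the grip in N (left out, the last holds). Time passes only in rows, so rows that repeat a pose let the fingers close. It gives the time, the measured TCP pose, the force and the opening at its end, in the units of the state.
- r.read_state(): the state, without advancing time (a new reading comes with each control period).
- vision.camera(name): name is "scene" or "top" or "wrist"; returns (picture, depth): 400x640x3 uint8, blue, green, red; 400x640 float32, m along the optical axis (not along the pixel's ray), 0 where there is no reading.
- vision.get_calibration(name): a dict with "camera_matrix" (3x3 intrinsics, pixels), "rvec" (rotation vector, rad) and "tvec" (3), from world to camera coordinates, as OpenCV has them. Camera axes: x right, y down, z forward; pixel columns grow to the right and rows downward; lengths in m; the calibration is good to about 2 mm. A picture is of the moment at which its call begins: read the wrist's pose just before it. get_calibration takes no time and is no camera call; for the wrist camera it gives the pose at the moment of the call.
- close_job(): hands the job in, once; it reports no verdict.
The state is a dict: "time": time; "joint_positions": joint angles; "joint_vel": joint speeds; "joint_torque": joint torques, N m; "ee_pos": TCP position; "eef_rot": TCP orientation; "ft_force": force on the tool from outside, world axes, zero at the start; "torque": the same for the moment, N m; "width": finger opening in m.
Only numpy, scipy, OpenCV 4.12 (cv2) and the standard library are available. Lean on these libraries where they do the work, as an engineer would, in place of code of your own. Each camera call takes 0.05 s, during which the arm holds its last target. There are 200 camera calls.

## Working session

There is one attempt and no reset: what is moved stays moved. The work goes in short steps, Python scripts to look and compute and a shell command to move; the robot and the scene stay as the last step left them, time stands still between calls to the robot, and variables do not carry over. Pictures are saved under pics/ and viewed, about 12 in all and at most 16, crops included, and the job is handed in when it is done.

```bash
mkdir -p pics; ls
cat > h.py <<'E'
import cv2,numpy as np,sys
from scipy.spatial.transform import Rotation as R
from bench import r,vision
def cal(n):
    c=vision.get_calibration(n);K=np.array(c["camera_matrix"]);M=cv2.Rodrigues(np.array(c["rvec"],float))[0];return K,M,np.array(c["tvec"],float).ravel()
def onplane(n,px,z,C=None):
    K,M,t=C or cal(n);px=np.atleast_2d(px).astype(float)
    d=(np.linalg.inv(K)@np.c_[px,np.ones(len(px))].T).T@M; o=-M.T@t
    return o+d*((z-o[2])/d[:,2])[:,None]
def proj(n,P):
    K,M,t=cal(n);q=(np.atleast_2d(P)@M.T+t)@K.T;return q[:,:2]/q[:,2:]
def st():
    s=r.read_state();print('t',round(s['time'],2),'p',np.round(s['ee_pos'],4),'w',round(s['width'],4),'f',np.round(s['ft_force'],1));print('axes',np.round(R.from_quat(s['eef_rot']).as_matrix(),3).tolist());return s
def to(target,yaw=None):
    "shift in tool axes & units to world target; yaw = world yaw of jaw axis (tool y)"
    s=r.read_state();m=R.from_quat(s['eef_rot']).as_matrix()
    print('shift',np.round(m.T@(np.array(target)-s['ee_pos'])/.25,3))
    if yaw is not None:
        y=np.array([np.cos(yaw),np.sin(yaw),0])
        best=None
        for sg in(1,-1):
            G=np.c_[[0,0,-1],sg*y,np.cross([0,0,-1],sg*y)];v=R.from_matrix(m.T@G).as_rotvec()
            print('turn',np.round(v/1.5,3),'deg',round(np.degrees(np.linalg.norm(v)),1))
E
python3 - <<'E'
from h import *
st()
for n in("scene","top"):
    a,d=vision.camera(n);cv2.imwrite(f'pics/{n}0.png',a);np.save(f'{n}0.npy',d);K,M,t=cal(n);print(n,-M.T@t,M[2])
E
```

```text
pics
t 0.0 p [ 0.2749 -0.5608  0.1846] w 0.0871 f [-0.4 -0.2  0.3]
axes [[-0.001, 0.44, -0.898], [0.001, -0.898, -0.44], [-1.0, -0.001, 0.0]]
scene [0.87449525 0.57870791 0.81105189] [-0.32974699 -0.59373202 -0.73399537]
top [0.41367949 0.00689197 1.14965985] [ 0.14153829 -0.01214998 -0.98985822]
```

View pics/scene0.png

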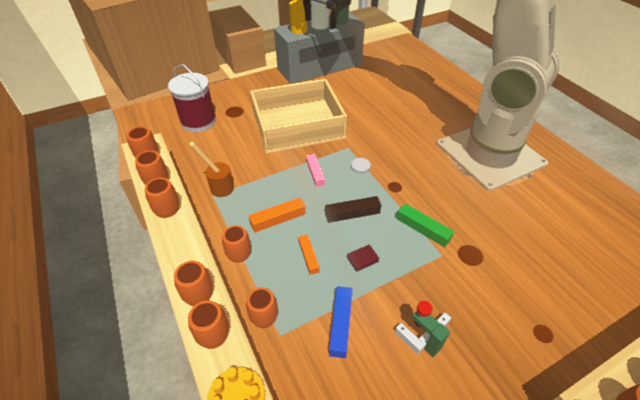

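View pics/top0.png

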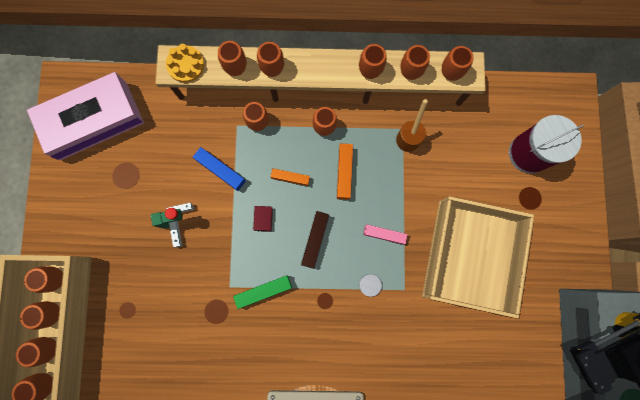

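Top view: honey (large orange) at about (345,171), dark at (315,240), no pale blank. The jig corner is near (172,212) and the crate near (482,257). The small orange, blue, green and pink bars are decoys. I'll enlarge the jig and blanks.

Run:
```python
from h import *
a=cv2.imread('pics/top0.png')
c1=cv2.resize(a[185:265,135:235],None,fx=5,fy=5,interpolation=cv2.INTER_CUBIC)
c2=cv2.resize(a[130:280,290:365],None,fx=4,fy=4,interpolation=cv2.INTER_CUBIC)[:, :300]
c=np.zeros((600,800,3),np.uint8);c[:400,:500]=c1;c[:600,500:]=c2
cv2.imwrite('pics/c1.png',c)
# blanks via colour mask
hsv=cv2.cvtColor(a,cv2.COLOR_BGR2HSV);d=np.load('top0.npy')
K,M,t=cal('top')
v,u=np.mgrid[:400,:640];P=np.c_[u.ravel(),v.ravel(),np.ones(u.size)]@np.linalg.inv(K).T*d.reshape(-1,1);P=((P-t)@M).reshape(400,640,3);np.save('P0.npy',P)
for nm,(x0,x1,y0,y1) in dict(honey=(328,364,135,207),dark=(295,335,203,275)).items():
    m=np.zeros((400,640),np.uint8);sub=P[y0:y1,x0:x1,2];m[y0:y1,x0:x1]=((sub>.027)&(sub<.045))
    q=P[m>0][:,:2].astype(np.float32);rc=cv2.minAreaRect(q);print(nm,len(q),rc,P[m>0][:,2].mean(),q.mean(0))
```

```text
honey 719 ((0.656597912311554, -0.06586989760398865), (0.03408793732523918, 0.13963568210601807), 87.82603454589844) 0.034763730919354544 [ 0.65580475 -0.06574392]
dark 773 ((0.4811133146286011, 0.006814341992139816), (0.03404727578163147, 0.1396898478269577), 75.20834350585938) 0.03466154104316583 [0.48034513 0.00697096]
```

View pics/c1.png

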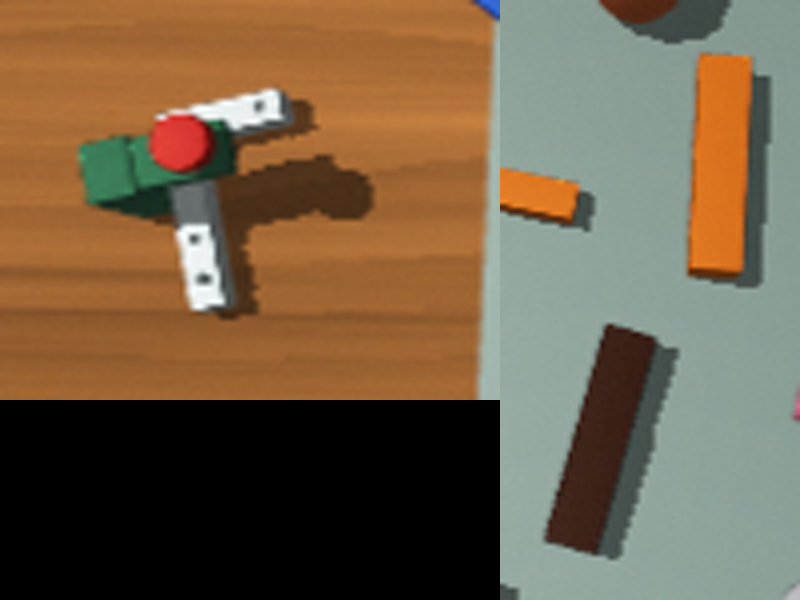

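Enlarged crop: the jig shows its side fence running down-image (white end at ~(208,300) in crop), the end fence to the right (tip (285,105)) and the plunger head at (182,142). I'll fit the jig pose from depth points.

Run:
```python
from h import *
from scipy.optimize import minimize
from scipy.spatial import cKDTree
P=np.load('P0.npy')
S=P[185:265,135:235].reshape(-1,3)
q=S[(S[:,2]>.019)&(S[:,2]<.029)][:,:2]; h=S[(S[:,2]>.104)&(S[:,2]<.116)]
print(len(q),'head',len(h),h.mean(0),h.min(0),h.max(0))
print('arm',S[(S[:,2]>.073)&(S[:,2]<.083)].mean(0))
g=lambda x0,x1,y0,y1:np.stack(np.meshgrid(np.arange(x0,x1,.001),np.arange(y0,y1,.001)),-1).reshape(-1,2)
L=np.r_[g(-.085,0,0,.016),g(0,.016,-.045,.016)]
T=cKDTree(L); vis=np.r_[g(-.085,-.045,0,.016),g(0,.016,-.045,-.025)]
Q=cKDTree(q)
hc=(h.min(0)+h.max(0))[:2]/2
def c(p):
    m=np.array([[np.cos(p[2]),-np.sin(p[2])],[np.sin(p[2]),np.cos(p[2])]])
    d1=T.query((q-p[:2])@m)[0]; d2=Q.query(vis@m.T+p[:2])[0]
    return np.mean(d1**2)*1e6+np.mean(d2**2)*1e6+.2*np.sum((m@[-.016,-.017]+p[:2]-hc)**2)*1e6
b=min((minimize(c,[hc[0]+.016,hc[1]+.017,a],method='Nelder-Mead',options=dict(xatol=1e-5,fatol=1e-5,maxiter=2000)) for a in np.radians([-15,-5,5,15,25])),key=lambda s:s.fun)
p=b.x;print('jig',p,np.degrees(p[2]),b.fun)
a=p[2];m=np.array([[np.cos(a),-np.sin(a)],[np.sin(a),np.cos(a)]])
for nm,v in dict(plunger=(-.016,-.017),nest=(-.07,-.017),grip=(-.115,-.017)).items(): print(nm,m@v+p[:2])
print('head c',hc)
for nm,(x0,x1,y0,y1) in dict(honey=(328,364,135,207),dark=(295,335,203,275)).items():
    s=P[y0:y1,x0:x1].reshape(-1,3);s=s[(s[:,2]>.027)&(s[:,2]<.045)][:,:2];w,V=np.linalg.eigh(np.cov(s.T));e=V[:,1]*np.sign(V[0,1]);print(nm,'yaw',np.degrees(np.arctan2(e[1],e[0])))
S=P[190:325,415:540].reshape(-1,3);s=S[(S[:,2]>.078)&(S[:,2]<.095)][:,:2].astype(np.float32);print('crate',cv2.minAreaRect(s))
for nm,(u,v) in dict(green=(263,292),blue=(220,168),pad=(263,218),small=(290,177),lid=(370,286)).items(): print(nm,P[v,u])
st()
```

```text
275 head 117 [0.53070696 0.34151125 0.11026688] [0.51707425 0.32932858 0.10413156] [0.54290532 0.35586582 0.11460244]
arm [0.52268706 0.36956291 0.07813252]
jig [0.54367899 0.36106813 0.19116268] 10.952814933274997 44.535666313448175
plunger [0.53120046 0.3413378 ]
nest [0.47818412 0.33107777]
grip [0.43400384 0.32252775]
head c [0.52998979 0.3425972 ]
honey yaw -2.3891468568578618
dark yaw -14.798532703942078
crate ((0.4458070397377014, -0.39074641466140747), (0.21185731887817383, 0.25044959783554077), 78.48555755615234)
green [0.35047499 0.13090867 0.03516007]
blue [0.65540152 0.24936995 0.03781489]
pad [0.53288079 0.13910237 0.01906487]
small [0.63840159 0.07350144 0.02472824]
lid [ 0.3680568  -0.13245534  0.01143492]
t 0.1 p [ 0.275  -0.5608  0.1848] w 0.087 f [-0.4  0.2  0.1]
axes [[-0.001, 0.44, -0.898], [0.001, -0.898, -0.44], [-1.0, -0.001, 0.0]]
```

```bash
R1="x"; python3 -m pendant '0 -.59 -1 .332 0 0;0 -.59 -1 .332 0 0;0 -.59 -1 .332 0 0;0 -.59 -1 .332 0 0;0 -.59 -1 .332 0 0;0 -.59 -1 .332 0 0;0 -.59 -1 .332 0 0;0 -.59 -1 .332 0 0' 1 40
python3 -m pendant '0 -1 -.69 0 0 0;0 -1 -.69 0 0 0;0 -1 -.69 0 0 0;0 -1 -.69 0 0 0;0 -1 -.69 0 0 0;0 -1 -.69 0 0 0;0 -1 -.69 0 0 0;0 -1 -.69 0 0 0'
python3 - <<'E'
from h import *
st();to([.618,-.0642,.1],np.radians(87.6))
C=cal('wrist');a,d=vision.camera('wrist');cv2.imwrite('pics/w1.png',a);K,M,t=C;print('cam',-M.T@t,M[2])
E
```

```text
time: 0.9
ee_pos: [0.4351, -0.3177, 0.1853]
eef_rot: [-0.707, 0.014, 0.707, 0.014]
ft_force: [-1.3, -0.9, 0.8]
width: 0.087
time: 1.7
ee_pos: [0.6177, -0.0763, 0.1846]
eef_rot: [-0.706, 0.015, 0.707, 0.015]
ft_force: [-0.3, -0.5, 0.7]
width: 0.0869
t 1.7 p [ 0.6177 -0.0763  0.1846] w 0.0869 f [-0.3 -0.5  0.7]
axes [[-0.001, -0.041, -0.999], [0.0, -0.999, 0.041], [-1.0, -0.0, 0.001]]
shift [ 0.338 -0.048  0.   ]
turn [-2.094e+00 -0.000e+00  1.000e-03] deg 180.0
turn [0.    0.001 0.   ] deg 0.1
cam [ 0.70051796 -0.08022748  0.38367761] [-0.30072158  0.01324866 -0.95361995]
```

View pics/w1.png

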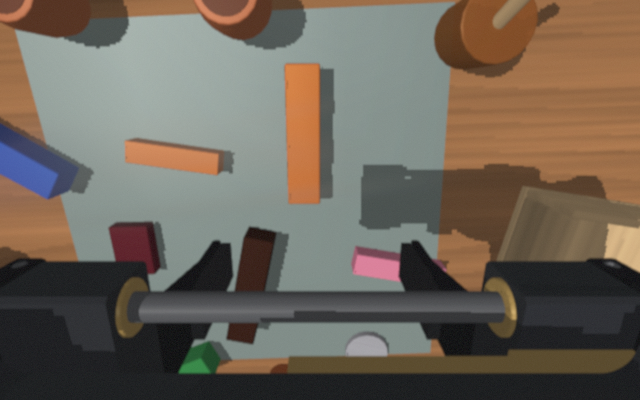

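Wrist view: the honey blank's top-face corners are (286,64), (319,64), (321,203) and (288,203), and it sits between the jaws' line of sight, clear all round.

Run:
```python
from h import *
q=onplane('wrist',[(286,64),(319,64),(321,203),(288,203)],.034)[:,:2];c=q.mean(0);e=(q[0]+q[1]-q[2]-q[3]);y=np.arctan2(e[1],e[0]);print(c,np.degrees(y),np.linalg.norm(e)/2)
g=c-.038*np.array([np.cos(y),np.sin(y)]);print(g);to([*g,.008],y+np.pi/2)
```

```text
[ 0.65693474 -0.06830144] -2.308941549252438 0.1377934942663621
[ 0.61896559 -0.06677051]
shift [ 0.707 -0.046 -0.006]
turn [ 2.092e+00 -1.000e-03 -1.000e-03] deg 179.8
turn [-0.002  0.001 -0.001] deg 0.2
```

```bash
python3 -m pendant '.2 -.046 -.006 0 0 0;.4 -.046 -.006 0 0 0;.55 -.046 -.006 0 0 0;.65 -.046 -.006 0 0 0;.707 -.046 -.006 0 0 0;.707 -.046 -.006 0 0 0' 
python3 -m pendant '0 0 0 0 0 0;0 0 0 0 0 0;0 0 0 0 0 0;0 0 0 0 0 0;0 0 0 0 0 0;0 0 0 0 0 0;0 0 0 0 0 0;0 0 0 0 0 0' -1 50
python3 -m pendant '-.1 0 0 0 0 0;-.2 0 0 0 0 0;-.3 0 0 0 0 0;-.3 0 0 0 0 0'
python3 - <<'E'
from h import *
st();a=.1912
to([.40,.31,.083],a+np.pi/2)
E
```

```text
time: 2.35
ee_pos: [0.618, -0.067, 0.0072]
eef_rot: [-0.706, 0.016, 0.708, 0.016]
ft_force: [0.6, 0.1, 1.0]
width: 0.087
time: 3.15
ee_pos: [0.6195, -0.0648, 0.0086]
eef_rot: [-0.707, 0.015, 0.707, 0.015]
ft_force: [-0.3, -0.1, -0.1]
width: 0.0308
time: 3.55
ee_pos: [0.6219, -0.0648, 0.0875]
eef_rot: [0.709, -0.015, -0.705, -0.015]
ft_force: [1.0, 0.1, -0.0]
width: 0.0024
t 3.55 p [ 0.6219 -0.0648  0.0875] w 0.0024 f [ 1.   0.1 -0. ]
axes [[0.006, -0.042, -0.999], [-0.001, -0.999, 0.042], [-1.0, 0.0, -0.006]]
shift [ 0.012 -1.46   0.95 ]
turn [ 1.939e+00 -1.000e-03  6.000e-03] deg 166.6
turn [-0.156 -0.004 -0.001] deg 13.4
```

The grip shut to 2 mm, so the blank was not held. I'll look.

```bash
python3 -m pendant '-.39 0 0 0 0 0;-.39 0 0 0 0 0;-.39 0 0 0 0 0;-.39 0 0 0 0 0' 1
python3 - <<'E'
from h import *
st();a,d=vision.camera('wrist');cv2.imwrite('pics/w2.png',a)
E
```

```text
time: 3.95
ee_pos: [0.6201, -0.0648, 0.1818]
eef_rot: [0.708, -0.015, -0.706, -0.015]
ft_force: [0.1, -0.5, -0.6]
width: 0.0266
t 3.95 p [ 0.6201 -0.0648  0.1818] w 0.0266 f [ 0.1 -0.5 -0.6]
axes [[0.002, -0.042, -0.999], [-0.0, -0.999, 0.042], [-1.0, 0.0, -0.002]]
```

View pics/w2.png

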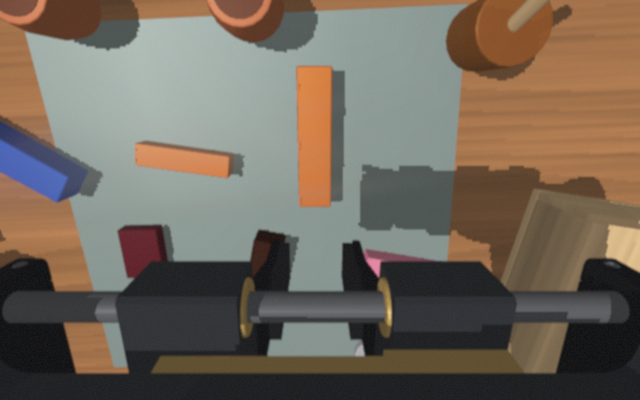

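Run:
```python
from h import *
q=onplane('wrist',[(297,67),(330,66),(331,207),(300,206)],.034)[:,:2];c=q.mean(0);e=(q[0]+q[1]-q[2]-q[3]);y=np.arctan2(e[1],e[0]);print(c,np.degrees(y))
g=c-.035*np.array([np.cos(y),np.sin(y)]);to([*g,.006],y+np.pi/2)
```

```text
[ 0.6560636  -0.06576963] -1.667017705298319
shift [ 0.697 -0.001 -0.008]
turn [ 2.086e+00 -0.000e+00 -1.000e-03] deg 179.2
turn [-0.009  0.001 -0.   ] deg 0.8
```

```bash
python3 -m pendant '.2 0 -.008 -.009 0 0;.4 0 -.008 -.009 0 0;.55 0 -.008 -.009 0 0;.65 0 -.008 -.009 0 0;.697 0 -.008 -.009 0 0;.697 0 -.008 -.009 0 0;.697 0 -.008 -.009 0 0' 1
python3 -m pendant '0 0 0 0 0 0;0 0 0 0 0 0;0 0 0 0 0 0;0 0 0 0 0 0;0 0 0 0 0 0;0 0 0 0 0 0;0 0 0 0 0 0' -1 30
for i in 1 2 3; do python3 -m pendant '0 0 0 0 0 0;0 0 0 0 0 0' | egrep 'width|ft'; done
python3 - <<'E'
from h import *
st();a,d=vision.camera('wrist');cv2.imwrite('pics/w3.png',a[150:])
E
```

```text
time: 4.7
ee_pos: [0.6221, -0.0648, 0.0077]
eef_rot: [0.707, -0.01, -0.707, -0.01]
ft_force: [1.3, -0.4, 0.2]
width: 0.0835
time: 5.4
ee_pos: [0.6215, -0.0649, 0.0069]
eef_rot: [-0.707, 0.01, 0.707, 0.01]
ft_force: [0.3, -0.3, -0.5]
width: 0.0388
ft_force: [-0.3, 0.2, 0.9]
width: 0.0231
ft_force: [-0.3, 0.7, 0.2]
width: 0.007
ft_force: [0.1, 0.6, -0.4]
width: 0.0013
t 6.0 p [ 0.6216 -0.0649  0.007 ] w 0.0013 f [ 0.1  0.6 -0.4]
axes [[0.0, -0.029, -1.0], [-0.0, -1.0, 0.029], [-1.0, 0.0, -0.0]]
```

View pics/w3.png

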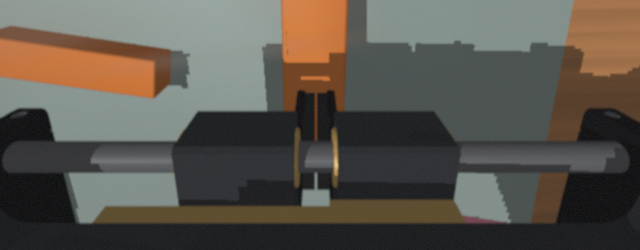

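Run:
```python
from h import *
s=st();p=np.array(s['ee_pos']);print('tcp px wrist',proj('wrist',[p,p+[0,0,.019],p+[0,0,.07]]))
print('tcp px scene',proj('scene',[p,p+[0,0,.019],p+[0,0,.07]]))
a,d=vision.camera('wrist');K,M,t=cal('wrist')
for u,v in[(315,220),(316,232),(303,255),(330,255),(316,270),(303,300),(330,330),(250,300)]:
    P=(np.linalg.inv(K)@[u,v,1]*d[v,u]-t)@M;print((u,v),np.round(P,3))
b,_=vision.camera('scene');x,y=proj('scene',p)[0].astype(int);cv2.imwrite('pics/s3.png',cv2.resize(b[max(0,y-110):y+60,x-100:x+100],None,fx=3,fy=3,interpolation=cv2.INTER_CUBIC));print(x,y)
```

```text
t 6.05 p [ 0.6216 -0.0649  0.007 ] w 0.0007 f [ 0.   0.9 -0.4]
axes [[0.0, -0.029, -1.0], [-0.0, -1.0, 0.029], [-1.0, 0.0, -0.0]]
tcp px wrist [[314.99746747 231.87815894]
 [314.93653401 244.71619468]
 [314.69919674 294.72064418]]
tcp px scene [[290.27782537 211.74046001]
 [289.8758224  206.84506677]
 [288.74156023 193.03258321]]
(315, 220) [ 0.64  -0.065  0.034]
(316, 232) [ 0.633 -0.066  0.034]
(303, 255) [ 0.633 -0.06   0.061]
(330, 255) [ 0.632 -0.072  0.061]
(316, 270) [ 0.61  -0.065  0.034]
(303, 300) [ 0.654 -0.063  0.13 ]
(330, 330) [ 0.624 -0.07   0.104]
(250, 300) [ 0.659 -0.051  0.137]
290 211
```

View pics/s3.png

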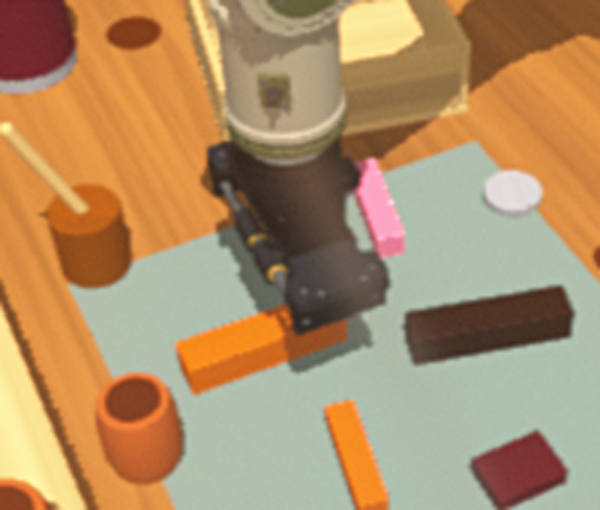

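Run:
```python
from h import *
print(r.grasp_offset)
a,d=vision.camera('wrist');K,M,t=cal('wrist')
for u in(303,308,324,329):
  print(u,[(v,*np.round(((np.linalg.inv(K)@[u,v,1]*d[v,u]-t)@M)[[0,2]],3)) for v in range(228,268,3)])
```

```text
0.0187
303 [(228, np.float64(0.635), np.float64(0.034)), (231, np.float64(0.634), np.float64(0.034)), (234, np.float64(0.631), np.float64(0.033)), (237, np.float64(0.63), np.float64(0.035)), (240, np.float64(0.632), np.float64(0.043)), (243, np.float64(0.633), np.float64(0.048)), (246, np.float64(0.633), np.float64(0.051)), (249, np.float64(0.633), np.float64(0.055)), (252, np.float64(0.633), np.float64(0.058)), (255, np.float64(0.632), np.float64(0.06)), (258, np.float64(0.632), np.float64(0.063)), (261, np.float64(0.633), np.float64(0.067)), (264, np.float64(0.704), np.float64(0.206)), (267, np.float64(0.631), np.float64(0.07))]
308 [(228, np.float64(0.635), np.float64(0.034)), (231, np.float64(0.633), np.float64(0.033)), (234, np.float64(0.631), np.float64(0.033)), (237, np.float64(0.63), np.float64(0.034)), (240, np.float64(0.629), np.float64(0.035)), (243, np.float64(0.631), np.float64(0.044)), (246, np.float64(0.631), np.float64(0.048)), (249, np.float64(0.631), np.float64(0.05)), (252, np.float64(0.631), np.float64(0.055)), (255, np.float64(0.631), np.float64(0.058)), (258, np
[... 736 characters left out ...]
), np.float64(0.067)), (267, np.float64(0.631), np.float64(0.071))]
329 [(228, np.float64(0.635), np.float64(0.033)), (231, np.float64(0.634), np.float64(0.035)), (234, np.float64(0.631), np.float64(0.034)), (237, np.float64(0.63), np.float64(0.034)), (240, np.float64(0.632), np.float64(0.043)), (243, np.float64(0.632), np.float64(0.047)), (246, np.float64(0.633), np.float64(0.052)), (249, np.float64(0.632), np.float64(0.055)), (252, np.float64(0.632), np.float64(0.058)), (255, np.float64(0.632), np.float64(0.061)), (258, np.float64(0.633), np.float64(0.065)), (261, np.float64(0.632), np.float64(0.066)), (264, np.float64(0.632), np.float64(0.07)), (267, np.float64(0.632), np.float64(0.073))]
```

The wrist depth shows the fingertips at z≈0.041 while the reported TCP z is 0.007. The true tips are therefore ~34 mm higher than reported, with x and y in agreement. I'll correct for this and descend carefully, watching the force.

```bash
python3 -m pendant '0 0 0 0 0 0;0 0 0 0 0 0;0 0 0 0 0 0;0 0 0 0 0 0;0 0 0 0 0 0;0 0 0 0 0 0;0 0 0 0 0 0;0 0 0 0 0 0' 1
python3 -m pendant '0 0 0 0 0 0;0 0 0 0 0 0;0 0 0 0 0 0;0 0 0 0 0 0;.02 0 0 0 0 0;.04 0 0 0 0 0;.06 0 0 0 0 0;.06 0 0 0 0 0'
python3 -m pendant '.02 0 0 0 0 0;.04 0 0 0 0 0;.06 0 0 0 0 0;.06 0 0 0 0 0'
python3 - <<'E'
from h import *
st();a,d=vision.camera('wrist');K,M,t=cal('wrist');cv2.imwrite('pics/w4.png',a)
v,u=np.mgrid[:400,:640];P=((np.c_[u.ravel(),v.ravel(),np.ones(u.size)]@np.linalg.inv(K).T*d.reshape(-1,1)-t)@M).reshape(400,640,3);
p=np.array(r.read_state()['ee_pos'])
m=(abs(P[...,0]-p[0])<.013)&(abs(P[...,1]-p[1])>.03)&(abs(P[...,1]-p[1])<.065)&(P[...,2]>.003)&(P[...,2]<.08)
z=P[m];print(len(z),np.sort(z[:,2])[:12].round(4),z[:,1].min(),z[:,1].max())
E
```

```text
time: 7.0
ee_pos: [0.6216, -0.0649, 0.0069]
eef_rot: [0.707, -0.01, -0.707, -0.01]
ft_force: [0.7, -0.3, -0.2]
width: 0.0564
time: 7.8
ee_pos: [0.6208, -0.0648, -0.0092]
eef_rot: [-0.706, 0.01, 0.708, 0.01]
ft_force: [-0.8, -0.2, -0.5]
width: 0.0869
time: 8.2
ee_pos: [0.6209, -0.0648, -0.024]
eef_rot: [-0.707, 0.01, 0.707, 0.01]
ft_force: [-0.1, 0.2, 0.3]
width: 0.0871
t 8.2 p [ 0.6209 -0.0648 -0.024 ] w 0.0871 f [-0.1  0.2  0.3]
axes [[-0.001, -0.029, -1.0], [0.0, -1.0, 0.029], [-1.0, -0.0, 0.001]]
6056 [0.003  0.0031 0.0031 0.0124 0.0124 0.0125 0.0126 0.0128 0.013  0.0131
 0.0132 0.0133] -0.12313657534047992 -0.00798722088557749
```

```bash
python3 -m pendant '.012 0 0 0 0 0;.012 0 0 0 0 0;.012 0 0 0 0 0;.012 0 0 0 0 0;.012 0 0 0 0 0;.012 0 0 0 0 0;.012 0 0 0 0 0;.012 0 0 0 0 0' -1 45 | egrep 'width|ft'
python3 -m pendant '0 0 0 0 0 0;0 0 0 0 0 0;0 0 0 0 0 0;0 0 0 0 0 0'
python3 -m pendant '-.04 0 0 0 0 0;-.1 0 0 0 0 0;-.16 0 0 0 0 0;-.16 0 0 0 0 0;-.16 0 0 0 0 0'
python3 - <<'E'
from h import *
st()
to([.38,.30,.015],.1912+np.pi/2)
E
```

```text
ft_force: [-0.6, 0.1, 0.0]
width: 0.0336
time: 9.45
ee_pos: [0.6216, -0.0649, -0.026]
eef_rot: [0.707, -0.01, -0.707, -0.01]
ft_force: [-0.2, 0.7, 1.3]
width: 0.0336
time: 9.95
ee_pos: [0.622, -0.065, 0.0148]
eef_rot: [0.708, -0.01, -0.707, -0.01]
ft_force: [-0.1, -0.1, -1.1]
width: 0.0338
t 9.95 p [ 0.622  -0.065   0.0148] w 0.0338 f [-0.1 -0.1 -1.1]
axes [[0.001, -0.029, -1.0], [-0.0, -1.0, 0.029], [-1.0, 0.0, -0.002]]
shift [-0.003 -1.432  1.01 ]
turn [ 1.948e+00 -0.000e+00  1.000e-03] deg 167.4
turn [-0.147 -0.001 -0.   ] deg 12.6
```

```bash
python3 -m pendant '-.12 0 0 0 0 0;-.12 0 .2 -.03 0 0;-.12 0 .4 -.06 0 0;-.12 0 .6 -.1 0 0;-.12 0 .8 -.147 0 0;-.12 0 .8 -.147 0 0;-.12 0 .8 -.147 0 0' | grep width
python3 -m pendant '0 -.2 0 0 0 0;0 -.4 0 0 0 0;0 -.6 0 0 0 0;0 -.8 0 0 0 0;0 -1 0 0 0 0;0 -1 0 0 0 0'| grep width
python3 - <<'E'
from h import *
st()
to([.38,.31,.045],.1912+np.pi/2)
E
```

```text
width: 0.0335
width: 0.0337
t 11.25 p [0.3737 0.194  0.0449] w 0.0337 f [ 0.2  0.1 -0.8]
axes [[0.001, 0.199, -0.98], [0.005, -0.98, -0.199], [-1.0, -0.004, -0.002]]
shift [ 0.002 -0.45  -0.117]
turn [-2.089e+00 -5.000e-03 -2.000e-03] deg 179.5
turn [ 0.006 -0.002  0.003] deg 0.6
```

```bash
python3 -m pendant '-.25 -.2 0 .006 0 0;-.25 -.45 -.05 .006 0 0;-.25 -.45 -.08 .006 0 0;-.25 -.45 -.08 .006 0 0;-.25 -.45 -.08 .006 0 0'| grep width
python3 - <<'E'
from h import *
s=st()
C=cal('wrist');a,d=vision.camera('wrist');cv2.imwrite('pics/w5.png',a);np.savez('w5.npz',d=d,K=C[0],M=C[1],t=C[2])
print(proj('wrist',[[.5437,.3611,.024],[.531,.3413,.11],[.46,.345,.024]]))
E
```

```text
width: 0.0334
t 11.75 p [0.3727 0.3019 0.1064] w 0.0334 f [-0.9  0.4 -1.7]
axes [[-0.001, 0.183, -0.983], [0.002, -0.983, -0.183], [-1.0, -0.002, 0.001]]
[[274.03280453 -53.98997848]
 [290.65572555 -87.72159122]
 [278.94498497  76.76740544]]
```

View pics/w5.png

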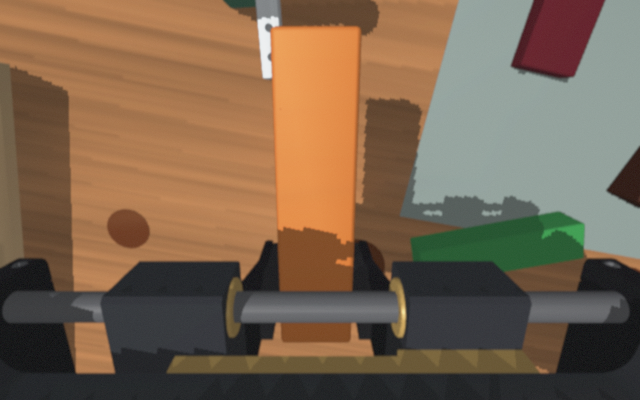

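Run:
```python
from h import *
z=np.load('w5.npz');C=(z['K'],z['M'],z['t']);a=cv2.imread('pics/w5.png');g=a.min(2).astype(int)
L=[]
for v in range(12,74,4):
    row=g[v,250:290];u=250+np.where(row>150)[0];
    if len(u): L.append((u[0]-.5,v,u[-1]+.5))
print(L)
l=np.array(L);w=onplane('wrist',l[:,:2],.024,C);k=np.polyfit(w[:,0],w[:,1],1);print('outer edge yaw',np.degrees(np.arctan(k[0])),w[0],w[-1])
m=l[:,2]<272; w2=onplane('wrist',l[:,[2,1]],.024,C);print('inner',w2[[0,5,-1]])
e=onplane('wrist',[(262.5,78),(272,77.5)],.024,C);print('near end',e)
# blank edges
for nm,x0,x1 in(('L',262,290),('R',345,372)):
    E=[]
    for v in range(40,220,15):
        dd=np.abs(np.diff(cv2.GaussianBlur(a,(3,3),0)[v,x0:x1].astype(int),axis=0)).sum(1);E.append((x0+dd.argmax()+.5,v))
    E=np.array(E);p=onplane('wrist',E,.034+.0725,C);q=np.polyfit(p[:,0],p[:,1],1);print(nm,'blank edge yaw',np.degrees(np.arctan(q[0])),p[0],p[-1],E[:,0])
s=a
```

```text
[(np.float64(262.5), 16, np.float64(276.5)), (np.float64(256.5), 20, np.float64(278.5)), (np.float64(256.5), 24, np.float64(278.5)), (np.float64(257.5), 28, np.float64(265.5)), (np.float64(257.5), 32, np.float64(269.5)), (np.float64(257.5), 36, np.float64(270.5)), (np.float64(258.5), 40, np.float64(270.5)), (np.float64(258.5), 44, np.float64(270.5)), (np.float64(259.5), 48, np.float64(270.5)), (np.float64(259.5), 52, np.float64(270.5)), (np.float64(259.5), 56, np.float64(267.5)), (np.float64(260.5), 60, np.float64(269.5)), (np.float64(260.5), 64, np.float64(271.5)), (np.float64(260.5), 68, np.float64(271.5)), (np.float64(261.5), 72, np.float64(271.5))]
outer edge yaw 11.021748338449916 [0.49923398 0.36472497 0.024     ] [0.46100088 0.36021392 0.024     ]
inner [[0.50109575 0.35465454 0.024     ]
 [0.48709864 0.35705299 0.024     ]
 [0.46239426 0.3526923  0.024     ]]
near end [[0.45685135 0.35886913 0.024     ]
 [0.4585403  0.35174112 0.024     ]]
L blank edge yaw 11.155354055927914 [0.47551914 0.34480672 0.1065    ] [0.38560091 0.32807126 0.1065    ] [270.5 267.5 271.5 272.5 272.5 273.5 273.5 274.5 275.5 276.5 276.5 276.5]
R blank edge yaw 13.796321247005032 [0.48385647 0.29974778 0.1065    ] [0.39403819 0.28278096 0.1065    ] [357.5 357.5 356.5 356.5 356.5 364.5 364.5 363.5 364.5 363.5 362.5 352.5]
```

Run:
```python
from h import *
z=np.load('w5.npz');C=(z['K'],z['M'],z['t'])
l=[(256.5,20),(256.5,24),(257.5,28),(257.5,32),(257.5,36),(258.5,40),(258.5,44),(259.5,48),(259.5,52),(259.5,56),(260.5,60),(260.5,64),(260.5,68),(261.5,72)]
w=onplane('wrist',l,.024,C);k=np.polyfit(w[:,0],w[:,1],1);print(np.degrees(np.arctan(k[0])),np.polyval(k,[.457,.5]))
# refit with top: outer edge of side fence, both fences white
a=cv2.imread('pics/top0.png');q=lambda c:[((u+.5)/5-.5+135,(v+.5)/5-.5+185) for u,v in c]
e=onplane('top',q([(176,232),(190,309),(163,116),(278,90),(289,120)]),.024);print(e[:,:2])
print('side',np.degrees(np.arctan2(*(e[0]-e[1])[[1,0]])),'end',np.degrees(np.arctan2(*(e[2]-e[3])[[1,0]]))-90)
st();to([.3563,.302,-.02],np.radians(101))
```

```text
13.537680084792166 [0.35940957 0.36976287]
[[0.49554835 0.3694108 ]
 [0.45743589 0.36004416]
 [0.55372541 0.37964546]
 [0.56798876 0.32287183]
 [0.55287049 0.31648707]]
side 13.807552959343601 end 14.102653907967849
t 11.8 p [0.3726 0.3006 0.106 ] w 0.0336 f [ 0.2 -0.9 -1.1]
axes [[-0.001, 0.181, -0.983], [0.001, -0.983, -0.181], [-1.0, -0.001, 0.001]]
shift [ 0.504 -0.017  0.062]
turn [ 2.088e+00  1.000e-03 -1.000e-03] deg 179.5
turn [-0.006  0.001  0.001] deg 0.6
```

```bash
cat >> h.py <<'E'
J=[.5425,.363,np.radians(13.8)]
def jig(x,y,z):
    c,s=np.cos(J[2]),np.sin(J[2]);return np.array([J[0]+c*x-s*y,J[1]+s*x+c*y,z])
def injig(p):
    c,s=np.cos(J[2]),np.sin(J[2]);d=np.array(p)[:2]-J[:2];return np.round([c*d[0]+s*d[1],-s*d[0]+c*d[1],p[2]],4)
E
python3 - <<'E'
from h import *
st();to(jig(-.195,-.021,-.024),J[2]+np.pi/2)
E
```

```text
t 11.8 p [0.3726 0.3006 0.106 ] w 0.0336 f [ 0.2 -0.9 -1.1]
axes [[-0.001, 0.181, -0.983], [0.001, -0.983, -0.181], [-1.0, -0.001, 0.001]]
shift [0.52  0.008 0.06 ]
turn [ 2.055e+00  1.000e-03 -1.000e-03] deg 176.7
turn [-0.039  0.001  0.001] deg 3.3
```

```bash
python3 -m pendant '.1 .008 .06 -.039 0 0;.2 .008 .06 -.039 0 0;.3 .008 .06 -.039 0 0;.4 .008 .06 -.039 0 0;.48 .008 .06 -.039 0 0;.505 .008 .06 -.039 0 0;.505 .008 .06 -.039 0 0;.505 .008 .06 -.039 0 0'| egrep 'ft|width'
python3 - <<'E'
from h import *
s=st();print(injig(s['ee_pos']));to(jig(-.195,-.021,-.024),J[2]+np.pi/2)
a,d=vision.camera('wrist');cv2.imwrite('pics/w6.png',a[:300])
E
```

```text
ft_force: [-0.2, 0.6, -0.9]
width: 0.0336
t 12.6 p [ 0.3584  0.2959 -0.0191] w 0.0336 f [-0.2  0.6 -0.9]
axes [[0.001, 0.238, -0.971], [0.0, -0.971, -0.238], [-1.0, -0.0, -0.001]]
[-0.1948 -0.0213 -0.0191]
shift [ 0.02  -0.001  0.001]
turn [2.094e+00 0.000e+00 1.000e-03] deg 180.0
turn [-0.    -0.001  0.   ] deg 0.1
```

View pics/w6.png

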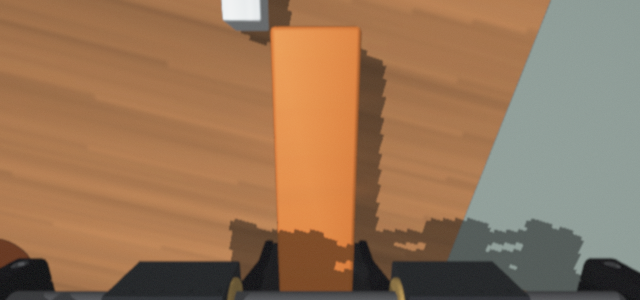

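Run:
```python
from h import *
for p,z in(((222,22),.024),((267,22),.024),((272,28),.041),((360,28),.041),((277,200),.041),((356,200),.041)): print(p,injig(onplane('wrist',p,z)[0]))
a=cv2.imread('pics/w6.png');cv2.imwrite('pics/c6.png',cv2.resize(a[:50,210:380],None,fx=4,fy=4,interpolation=cv2.INTER_CUBIC))
```

```text
(222, 22) [-0.0846  0.0167  0.024 ]
(267, 22) [-0.0846 -0.0017  0.024 ]
(272, 28) [-0.0896 -0.0056  0.041 ]
(360, 28) [-0.0896 -0.0378  0.041 ]
(277, 200) [-0.1554 -0.0052  0.041 ]
(356, 200) [-0.1554 -0.0386  0.041 ]
```

View pics/c6.png

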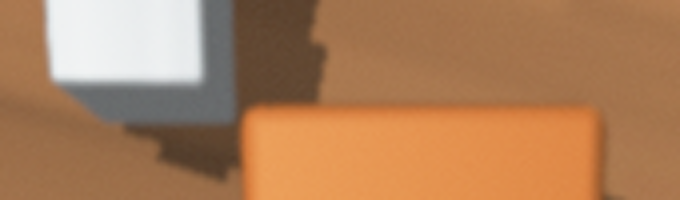

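Crop: the side fence's near inner top edge is at px ≈(261,21) and the blank's left edge at 272. The fence is on its predicted position to 1 mm, with ~6 mm side clearance and a blank end at jig x −0.090. Now I'll slide in.

```bash
python3 -m pendant '.022 0 0 0 0 0;.022 -.006 -.04 0 0 0;.022 -.01 -.1 0 0 0;.022 -.01 -.16 0 0 0;.022 -.01 -.22 0 0 0;.022 -.01 -.28 0 0 0;.022 -.01 -.335 0 0 0;.022 -.01 -.335 0 0 0'| egrep 'ft|width'
python3 -m pendant '0 0 -.01 0 0 0;0 0 -.02 0 0 0;0 0 -.03 0 0 0;0 0 -.03 0 0 0'| egrep 'ft|pos'
python3 - <<'E'
from h import *
s=st();print(injig(s['ee_pos']))
E
```

```text
ft_force: [-0.2, -0.1, -1.1]
width: 0.0336
ee_pos: [0.4444, 0.3198, -0.0257]
ft_force: [-4.0, -0.8, -1.0]
t 13.85 p [ 0.4444  0.3198 -0.0257] w 0.0337 f [-4.  -0.8 -1. ]
axes [[-0.002, 0.24, -0.971], [-0.001, -0.971, -0.24], [-1.0, 0.001, 0.002]]
[-0.1055 -0.0186 -0.0257]
```

```bash
python3 -m pendant '.004 -.004 0 0 0 0;.004 -.008 0 0 0 0;.004 -.012 0 0 0 0;.004 -.012 0 0 0 0'| egrep 'ft|pos'
python3 -m pendant '0 -.004 0 0 0 0;0 -.008 0 0 0 0;0 -.008 0 0 0 0'| egrep 'ft|pos'
python3 - <<'E'
from h import *
s=st();print(injig(s['ee_pos']))
E
```

```text
ee_pos: [0.4443, 0.3203, -0.026]
ft_force: [-9.3, -12.0, 14.8]
ee_pos: [0.4442, 0.3207, -0.026]
ft_force: [-9.1, -17.8, 19.9]
t 14.55 p [ 0.4442  0.3207 -0.026 ] w 0.0335 f [ -9.1 -17.8  19.9]
axes [[-0.002, 0.236, -0.972], [-0.007, -0.972, -0.236], [-1.0, 0.007, 0.003]]
[-0.1056 -0.0177 -0.026 ]
```

```bash
python3 -m pendant '-.004 .005 0 0 0 0;-.004 .008 .002 0 0 0;-.004 .008 .002 0 0 0'| egrep 'ft|pos'
python3 -m pendant '0 0 0 0 0 0;0 0 0 0 0 0;0 0 0 0 0 0;0 0 0 0 0 0;0 0 0 0 0 0' 0.6 | egrep 'ft|pos|width'
python3 -m pendant '-.15 0 0 0 0 0;-.3 0 0 0 0 0;-.45 0 0 0 0 0;-.6 0 0 0 0 0;-.66 0 0 0 0 0;-.66 0 0 0 0 0' | egrep 'ft|pos|width'
python3 - <<'E'
from h import *
s=st();print(injig(s['ee_pos']));a,d=vision.camera('wrist');cv2.imwrite('pics/w7.png',a[:260])
to(jig(-.016,-.017,.09),J[2]+np.pi/2)
E
```

```text
ee_pos: [0.4439, 0.322, -0.0256]
ft_force: [-3.9, -3.5, -2.0]
ee_pos: [0.4448, 0.3231, -0.0252]
ft_force: [-0.4, 0.7, -0.2]
width: 0.0648
ee_pos: [0.4457, 0.3237, 0.1419]
ft_force: [0.1, 0.6, -0.0]
width: 0.0699
t 15.95 p [0.4457 0.3237 0.1419] w 0.0699 f [ 0.1  0.6 -0. ]
axes [[0.004, 0.239, -0.971], [0.002, -0.971, -0.239], [-1.0, -0.001, -0.004]]
[-0.1034 -0.015   0.1419]
shift [ 0.201  0.006 -0.353]
turn [-2.094e+00  0.000e+00 -2.000e-03] deg 180.0
turn [ 0.    -0.001 -0.   ] deg 0.1
```

View pics/w7.png

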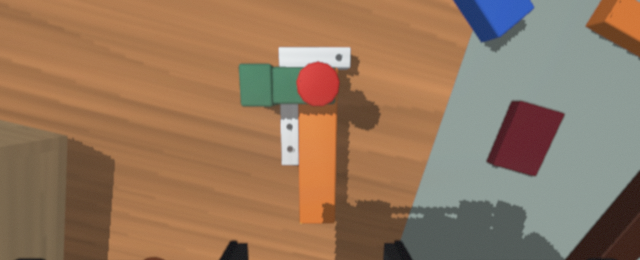

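Wrist view: the blank lies against the side fence (edges at columns 299–336), its near end at row 222, and the plunger head is centred at (318,84). I'll check numbers before pressing.

Run:
```python
from h import *
for p,z in(((300,222),.034),((336,222),.034),((299,125),.034),((337,125),.034),((318,84),.11),((281,164),.024),((279,47),.024),((350,67),.024)): print(p,injig(onplane('wrist',p,z)[0]))
```

```text
(300, 222) [-0.1381 -0.0012  0.034 ]
(336, 222) [-0.1381 -0.0352  0.034 ]
(299, 125) [-0.0483 -0.0016  0.034 ]
(337, 125) [-0.0483 -0.0345  0.034 ]
(318, 84) [-0.0165 -0.0175  0.11  ]
(281, 164) [-0.0846  0.0161  0.024 ]
(279, 47) [0.015  0.0148 0.024 ]
(350, 67) [-0.0007 -0.0453  0.024 ]
```

```bash
python3 -m pendant '0 .006 -.2 0 0 0;0 .006 -.353 0 0 0;0 .006 -.353 0 0 0;0 .006 -.353 0 0 0;0 .006 -.353 0 0 0;.12 .006 -.353 0 0 0;.2 .006 -.353 0 0 0;.2 .006 -.353 0 0 0' -1 | egrep 'ft|pos|width'
python3 -m pendant '0 0 0 0 0 0;0 0 0 0 0 0;0 0 0 0 0 0;.02 0 0 0 0 0;.03 0 0 0 0 0;.03 0 0 0 0 0' | egrep 'ft|pos|width'
python3 - <<'E'
from h import *
s=st();print(injig(s['ee_pos']))
E
```

```text
ee_pos: [0.5284, 0.3411, 0.087]
ft_force: [0.1, 0.0, -0.6]
width: 0.0135
ee_pos: [0.5304, 0.3422, 0.0816]
ft_force: [-0.9, 0.5, 0.1]
width: 0.0002
t 17.4 p [0.5304 0.3422 0.0816] w 0.0002 f [-0.9  0.5  0.1]
axes [[-0.001, 0.239, -0.971], [-0.001, -0.971, -0.239], [-1.0, 0.0, 0.001]]
[-0.0167 -0.0173  0.0816]
```

```bash
python3 -m pendant '.02 0 0 0 0 0;.04 0 0 0 0 0;.055 0 0 0 0 0;.065 0 0 0 0 0;.065 0 0 0 0 0' | egrep 'ft|pos|width'
python3 -m pendant '.01 0 0 0 0 0;.015 0 0 0 0 0;.015 0 0 0 0 0;.015 0 0 0 0 0' | egrep 'ft|pos|width'
```

```text
ee_pos: [0.5308, 0.3426, 0.0661]
ft_force: [-1.2, -2.6, 7.2]
width: 0.0006
ee_pos: [0.5309, 0.3427, 0.0634]
ft_force: [-3.9, -3.0, 12.6]
width: 0.0005
```

```bash
python3 -m pendant '.01 0 0 0 0 0;.01 0 0 0 0 0;.01 0 0 0 0 0;.01 0 0 0 0 0' | egrep 'ft|pos|width'
python3 -m pendant '-.06 0 0 0 0 0;-.2 0 0 0 0 0;-.34 0 0 0 0 0;-.34 0 0 0 0 0' 0.6| egrep 'ft|pos|width'
python3 - <<'E'
from h import *
s=st();print(injig(s['ee_pos']));to(jig(-.1045,-.0165,.1),J[2]+np.pi/2);to(jig(-.1045,-.0165,-.026))
E
```

```text
ee_pos: [0.5311, 0.3428, 0.0632]
ft_force: [-10.4, -8.8, 32.4]
width: 0.0006
ee_pos: [0.5324, 0.3444, 0.1495]
ft_force: [0.1, 0.8, -0.1]
width: 0.0246
t 19.1 p [0.5324 0.3444 0.1495] w 0.0246 f [ 0.1  0.8 -0.1]
axes [[0.006, 0.239, -0.971], [0.004, -0.971, -0.239], [-1.0, -0.002, -0.007]]
[-0.0143 -0.0157  0.1495]
shift [0.196 0.004 0.362]
turn [-2.094e+00 -2.000e-03 -7.000e-03] deg 180.0
turn [ 0.    -0.004  0.002] deg 0.4
shift [0.7   0.005 0.366]
```

The stop is confirmed: force rose to 32 N with no further travel. Now I'll take the blank out.

```bash
python3 -m pendant '0 .004 .2 0 0 0;0 .004 .362 0 0 0;0 .004 .362 0 0 0;.15 .004 .364 0 0 0;.3 .004 .365 0 0 0;.45 .004 .366 0 0 0;.58 .005 .366 0 0 0;.58 .005 .366 0 0 0' | egrep 'ft|pos|width'
python3 -m pendant '.06 0 0 0 0 0;.12 0 0 0 0 0;.12 0 0 0 0 0;.12 0 0 0 0 0' | egrep 'ft|pos|width'
python3 -m pendant '0 0 0 0 0 0;0 0 0 0 0 0;0 0 0 0 0 0;0 0 0 0 0 0;0 0 0 0 0 0;0 0 0 0 0 0;0 0 0 0 0 0;0 0 0 0 0 0' -1 45| egrep 'ft|pos|width'
python3 -m pendant '-.006 0 0 0 0 0;-.006 0 .08 0 0 0;-.006 .005 .16 0 0 0;-.006 .01 .24 0 0 0;-.006 .01 .32 0 0 0;-.006 .01 .4 0 0 0;-.006 .01 .44 0 0 0;-.006 .01 .44 0 0 0'| egrep 'ft|pos|width'
python3 - <<'E'
from h import *
s=st();print(injig(s['ee_pos']))
to([.40,-.02,.11],np.radians(78.5+13.8-13.8))
E
```

```text
ee_pos: [0.4395, 0.3172, -0.0047]
ft_force: [-0.6, 0.9, 0.1]
width: 0.0692
ee_pos: [0.4423, 0.3196, -0.03]
ft_force: [-0.7, -0.5, -0.2]
width: 0.0694
ee_pos: [0.4421, 0.3195, -0.0302]
ft_force: [-1.1, 0.6, 2.1]
width: 0.0334
ee_pos: [0.3352, 0.2903, -0.0288]
ft_force: [0.5, 0.2, -0.9]
width: 0.0338
t 21.9 p [ 0.3352  0.2903 -0.0288] w 0.0338 f [ 0.5  0.2 -0.9]
axes [[0.0, 0.24, -0.971], [-0.001, -0.971, -0.24], [-1.0, 0.001, -0.0]]
[-0.2186 -0.0211 -0.0288]
shift [-0.554  1.268  0.046]
turn [-1.799e+00  1.000e-03 -0.000e+00] deg 154.6
turn [ 0.295 -0.    -0.001] deg 25.4
```

```bash
python3 -m pendant '-.15 0 0 0 0 0;-.3 0 -.1 0 0 0;-.45 0 -.2 0 0 0;-.52 0 -.3 0 0 0;-.52 0 -.3 0 0 0;-.52 0 -.3 0 0 0' -1 60| egrep 'pos|width'
python3 -m pendant '0 .15 0 .05 0 0;0 .3 0 .1 0 0;0 .45 0 .15 0 0;0 .6 0 .2 0 0;0 .75 0 .25 0 0;0 .9 0 .295 0 0;0 1 0 .295 0 0;0 1 0 .295 0 0'| egrep 'pos|width'
python3 -m pendant '0 .15 -.01 0 0 0;0 .3 -.02 0 0 0;0 .45 -.04 0 0 0;0 .6 -.05 0 0 0;0 .75 -.06 0 0 0;0 .9 -.07 0 0 0;0 1 -.07 0 0 0;0 1 -.07 0 0 0'| egrep 'pos|width'
python3 - <<'E'
from h import *
s=st();to([.4045,-.4231,.1],np.radians(78.5));to([.4045,-.4231,-.002])
E
```

```text
ee_pos: [0.4094, 0.3087, 0.101]
width: 0.0333
ee_pos: [0.4679, 0.062, 0.0999]
width: 0.0337
ee_pos: [0.434, -0.185, 0.1002]
width: 0.0335
t 24.1 p [ 0.434  -0.185   0.1002] w 0.0335 f [-0.2  0.4 -0.6]
axes [[-0.002, -0.204, -0.979], [-0.0, -0.979, 0.204], [-1.0, 0.0, 0.002]]
shift [ 0.001  0.956 -0.079]
turn [ 2.091e+00 -0.000e+00 -2.000e-03] deg 179.7
turn [-0.003  0.001 -0.   ] deg 0.3
shift [ 0.409  0.956 -0.079]
```

```bash
python3 -m pendant '0 .15 0 0 0 0;0 .3 -.02 0 0 0;0 .45 -.04 0 0 0;0 .6 -.06 0 0 0;0 .75 -.079 0 0 0;0 .9 -.079 0 0 0;0 .956 -.079 0 0 0;0 .956 -.079 0 0 0'| egrep 'pos|width'
python3 -m pendant '.1 0 0 0 0 0;.2 0 0 0 0 0;.3 0 0 0 0 0;.4 0 0 0 0 0;.4 0 0 0 0 0;.4 0 0 0 0 0'| egrep 'pos|ft|width'
python3 -m pendant '0 0 0 0 0 0;0 0 0 0 0 0;0 0 0 0 0 0;0 0 0 0 0 0' 0.2 | egrep 'pos|ft|width'
python3 -m pendant '-.15 0 0 0 0 0;-.3 0 0 0 0 0;-.45 0 0 0 0 0;-.6 0 0 0 0 0;-.6 0 0 0 0 0' | egrep 'pos|ft|width'
python3 - <<'E'
from h import *
st()
a,_=vision.camera('top');cv2.imwrite('pics/t2.png',a[100:380,150:560]);
a,_=vision.camera('wrist');cv2.imwrite('pics/w8.png',a)
E
```

```text
ee_pos: [0.4067, -0.421, 0.1002]
width: 0.0331
ee_pos: [0.4082, -0.4189, 0.0016]
ft_force: [0.5, 0.4, -0.5]
width: 0.0337
ee_pos: [0.4075, -0.421, 0.0019]
ft_force: [-0.2, -0.0, -0.0]
width: 0.051
ee_pos: [0.4095, -0.4228, 0.1573]
ft_force: [1.3, -0.2, -0.2]
width: 0.0527
t 26.4 p [ 0.4095 -0.4228  0.1573] w 0.0527 f [ 1.3 -0.2 -0.2]
axes [[0.007, -0.2, -0.98], [-0.006, -0.98, 0.2], [-1.0, 0.005, -0.008]]
```

View pics/t2.png

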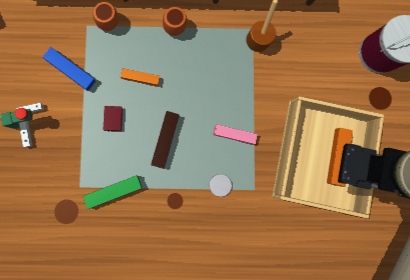

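The honey blank lies in the crate (≈(340,155) in the crop) and the dark blank still sits at ≈(165,140). I'll measure the dark blank again.

```bash
cat > dark.py <<'E'
from h import *
a,d=vision.camera('top');K,M,t=cal('top');v,u=np.mgrid[:400,:640];P=((np.c_[u.ravel(),v.ravel(),np.ones(u.size)]@np.linalg.inv(K).T*d.reshape(-1,1)-t)@M).reshape(400,640,3)
m=(P[...,2]>.027)&(P[...,2]<.045)&(a.max(2)<80)&(v>130)&(v<290)&(u>240)&(u<400)
n,l,s,_=cv2.connectedComponentsWithStats(m.astype(np.uint8));i=1+s[1:,4].argmax();q=P[l==i][:,:2].astype(np.float32);(c,sz,an)=cv2.minAreaRect(q)
w,V=np.linalg.eigh(np.cov(q.T));e=V[:,1]*np.sign(V[0,1]);y=np.arctan2(e[1],e[0]);print('dark',c,sz,np.degrees(y))
g=np.array(c)-.0345*e;print('grip',g);st();to([*g,.08],y+np.pi/2)
E
python3 dark.py
```

```text
dark (0.48117372393608093, 0.006797723472118378) (0.03404613211750984, 0.139808788895607) -14.79250668107382
grip [0.44781716 0.01560624]
t 26.55 p [ 0.4069 -0.4206  0.1507] w 0.0522 f [-0.1 -0.6 -0.5]
axes [[-0.0, -0.2, -0.98], [0.0, -0.98, 0.2], [-1.0, -0.0, 0.0]]
shift [ 0.283 -1.742  0.189]
turn [-2.057 -0.     0.   ] deg 176.7
turn [0.038 0.    0.   ] deg 3.3
```

```bash
python3 -m pendant '0 -.2 0 0 0 0;0 -.4 0 0 0 0;0 -.6 .1 0 0 0;0 -.8 .189 0 0 0;0 -1 .189 0 0 0;0 -1 .189 0 0 0' 1| egrep 'pos|width'
python3 -m pendant '0 -.2 0 0 0 0;0 -.4 0 0 0 0;0 -.6 0 0.03 0 0;.1 -.742 0 .038 0 0;.283 -.742 0 .038 0 0;.283 -.742 0 .038 0 0;.283 -.742 0 .038 0 0'| egrep 'pos|width'
sed -i 's/,\.08\]/,-.028]/' dark.py; python3 dark.py
python3 - <<'E'
from h import *
a,d=vision.camera('wrist');cv2.imwrite('pics/w9.png',a)
E
```

```text
ee_pos: [0.4106, -0.161, 0.1502]
width: 0.0854
ee_pos: [0.4471, 0.0148, 0.0801]
width: 0.087
dark (0.7542960047721863, -0.02655150182545185) (0.0, 0.0) nan
grip [nan nan]
t 27.9 p [0.4483 0.0146 0.0813] w 0.0871 f [ 0.8 -0.6  0.4]
axes [[-0.0, -0.257, -0.967], [0.0, -0.967, 0.257], [-1.0, -0.0, 0.0]]
shift [nan nan nan]dark.py:5: RuntimeWarning: Degrees of freedom <= 0 for slice
  w,V=np.linalg.eigh(np.cov(q.T));e=V[:,1]*np.sign(V[0,1]);y=np.arctan2(e[1],e[0]);print('dark',c,sz,np.degrees(y))
  c *= np.true_divide(1, fact)
  c *= np.true_divide(1, fact)
  r = _umath_linalg.det(a, signature=signature)
Traceback (most recent call last):
  File "dark.py", line 6, in <module>
    g=np.array(c)-.0345*e;print('grip',g);st();to([*g,-.028],y+np.pi/2)
                                               ~~^^^^^^^^^^^^^^^^^^^^^^
  File "h.py", line 22, in to
    G=np.c_[[0,0,-1],sg*y,np.cross([0,0,-1],sg*y)];v=R.from_matrix(m.T@G).as_rotvec()
                                                     ~~~~~~~~~~~~~^^^^^^^
  File "scipy/spatial/transform/_rotation.pyx", line 1159, in scipy.spatial.transform._rotation.Rotation.from_matrix
numpy.linalg.LinAlgError: SVD did not converge
```

View pics/w9.png

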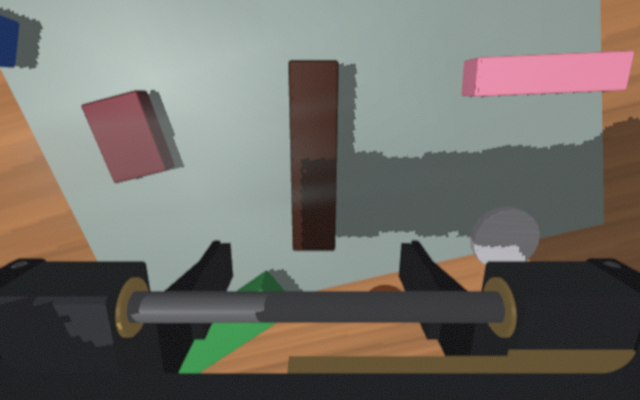

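Dark blank at (313,155) is straight and centred between the jaws, with green and the lid clear of the fingers. I'll descend and grip it.

```bash
python3 -m pendant '.1 0 0 0 0 0;.2 0 0 0 0 0;.3 0 0 0 0 0;.38 0 0 0 0 0;.42 0 0 0 0 0;.437 0 0 0 0 0;.437 0 0 0 0 0' | egrep 'pos|width'
python3 -m pendant '0 0 0 0 0 0;0 0 0 0 0 0;0 0 0 0 0 0;0 0 0 0 0 0;0 0 0 0 0 0;0 0 0 0 0 0;0 0 0 0 0 0;0 0 0 0 0 0' -1 50| egrep 'pos|ft|width'
python3 -m pendant '0 0 0 0 0 0;-.1 0 0 0 0 0;-.2 0 0 0 0 0;-.3 0 0 0 0 0;-.36 0 0 0 0 0;-.36 0 0 0 0 0' | egrep 'pos|ft|width'
python3 - <<'E'
from h import *
s=st();to(jig(-.2,-.021,s['ee_pos'][2]),J[2]+np.pi/2)
E
```

```text
ee_pos: [0.4487, 0.0151, -0.0281]
width: 0.087
ee_pos: [0.448, 0.0155, -0.0288]
ft_force: [-0.2, 0.6, -0.1]
width: 0.0336
ee_pos: [0.4493, 0.0154, 0.0629]
ft_force: [0.3, 0.6, -1.5]
width: 0.0336
t 30.05 p [0.4493 0.0154 0.0629] w 0.0336 f [ 0.3  0.6 -1.5]
axes [[0.003, -0.255, -0.967], [-0.001, -0.967, 0.255], [-1.0, -0.0, -0.003]]
shift [-0.002 -0.983  0.657]
turn [ 1.762e+00 -1.000e-03  3.000e-03] deg 151.4
turn [-0.333 -0.002 -0.   ] deg 28.6
```

```bash
python3 -m pendant '0 -.12 .1 -.05 0 0;0 -.25 .2 -.1 0 0;0 -.4 .3 -.15 0 0;0 -.55 .4 -.2 0 0;0 -.7 .5 -.25 0 0;0 -.85 .6 -.3 0 0;0 -.983 .657 -.333 0 0;0 -.983 .657 -.333 0 0' | egrep 'pos|width'
python3 -m pendant '0 0 0 0 0 0;0 0 0 0 0 0;0 0 0 0 0 0'| egrep width
python3 - <<'E'
from h import *
s=st();print(injig(s['ee_pos']));to(jig(-.2,-.021,-.022),J[2]+np.pi/2)
E
```

```text
ee_pos: [0.3494, 0.2997, 0.0606]
width: 0.0333
width: 0.0337
t 31.15 p [0.3522 0.2937 0.0607] w 0.0337 f [-0.   0.2 -1.4]
axes [[-0.0, 0.237, -0.972], [-0.001, -0.972, -0.237], [-1.0, 0.001, 0.0]]
[-0.2013 -0.0219  0.0607]
shift [ 0.331 -0.004 -0.005]
turn [ 2.093e+00 -1.000e-03 -0.000e+00] deg 179.9
turn [-0.001  0.    -0.001] deg 0.1
```

Descend and check the blank's alignment with the wrist camera numerically.

```bash
python3 -m pendant '.1 -.004 -.005 0 0 0;.2 -.004 -.005 0 0 0;.3 -.004 -.005 0 0 0;.331 -.004 -.005 0 0 0;.331 -.004 -.005 0 0 0' | egrep 'pos|width'
python3 - <<'E'
from h import *
s=st();print(injig(s['ee_pos']))
C=cal('wrist');a,d=vision.camera('wrist');g=a.max(2).astype(int)
# blank top face: depth at z ~ .041
K,M,t=C;v,u=np.mgrid[:400,:640];P=((np.c_[u.ravel(),v.ravel(),np.ones(u.size)]@np.linalg.inv(K).T*d.reshape(-1,1)-t)@M).reshape(400,640,3)
m=(P[...,2]>.032)&(P[...,2]<.05)&(v<225)&(u>240)&(u<400)
q=P[m];c,sn=np.cos(J[2]),np.sin(J[2]);D=q[:,:2]-J[:2];x=c*D[:,0]+sn*D[:,1];y=-sn*D[:,0]+c*D[:,1]
print('far end x',np.percentile(x,99.7),'z',q[:,2].mean())
for lo in np.arange(-.16,-.095,.015):
    k=(x>lo)&(x<lo+.015);print(round(lo,3),np.round([y[k].min(),y[k].max()],4))
E
```

```text
ee_pos: [0.3525, 0.2953, -0.0222]
width: 0.0336
t 31.65 p [ 0.3525  0.2953 -0.0222] w 0.0336 f [-0.4 -0.2 -1.4]
axes [[-0.002, 0.238, -0.971], [-0.001, -0.971, -0.238], [-1.0, 0.001, 0.002]]
[-0.2007 -0.0204 -0.0222]
far end x -0.09678394230397981 z 0.04037356312782714
-0.16 [-0.0375 -0.0034]
-0.145 [-0.0374 -0.0034]
-0.13 [-0.0374 -0.0033]
-0.115 [-0.0374 -0.0032]
-0.1 [-0.0371 -0.0033]
```

```bash
python3 -m pendant '.021 .004 0 0 0 0;.021 .004 -.07 0 0 0;.021 0.002 -.13 0 0 0;.021 0 -.19 0 0 0;.021 0 -.25 0 0 0;.021 0 -.31 0 0 0;.021 0 -.365 0 0 0;.021 0 -.365 0 0 0'| egrep 'ft|width|pos'
python3 -m pendant '0 0 -.01 0 0 0;0 0 -.02 0 0 0;0 0 -.03 0 0 0;0 0 -.03 0 0 0'| egrep 'ft|pos'
python3 - <<'E'
from h import *
s=st();print(injig(s['ee_pos']))
E
```

```text
ee_pos: [0.4437, 0.3183, -0.026]
ft_force: [0.3, -0.2, -1.6]
width: 0.0337
ee_pos: [0.4463, 0.3194, -0.0273]
ft_force: [-7.8, -1.9, 1.4]
t 32.9 p [ 0.4463  0.3194 -0.0273] w 0.0334 f [-7.8 -1.9  1.4]
axes [[-0.003, 0.24, -0.971], [-0.002, -0.971, -0.24], [-1.0, 0.001, 0.004]]
[-0.1039 -0.0194 -0.0273]
```

```bash
python3 -m pendant '.003 -.005 0 0 0 0;.003 -.01 0 0 0 0;.003 -.014 0 0 0 0;.003 -.014 0 0 0 0'| egrep 'ft|pos'
python3 -m pendant '0 -.004 0 0 0 0;0 -.008 0 0 0 0;0 -.008 0 0 0 0'| egrep 'ft|pos'
python3 - <<'E'
from h import *
s=st();print(injig(s['ee_pos']))
E
```

```text
ee_pos: [0.4458, 0.3215, -0.0284]
ft_force: [-5.6, -3.9, 0.4]
ee_pos: [0.4456, 0.3225, -0.0285]
ft_force: [-7.1, -8.2, 1.0]
t 33.6 p [ 0.4456  0.3225 -0.0285] w 0.0338 f [-7.1 -8.2  1. ]
axes [[-0.003, 0.238, -0.971], [-0.005, -0.971, -0.238], [-1.0, 0.004, 0.005]]
[-0.1038 -0.0162 -0.0285]
```

```bash
python3 -m pendant '0 -.004 -.002 0 0 0;0 -.006 -.002 0 0 0;0 -.006 -.002 0 0 0'| egrep 'ft|pos'
python3 -m pendant '0 .005 0 0 0 0;0 .007 .002 0 0 0;0 .007 .002 0 0 0'| egrep 'ft|pos'
python3 -m pendant '0 0 0 0 0 0;0 0 0 0 0 0;0 0 0 0 0 0;0 0 0 0 0 0;0 0 0 0 0 0' 0.6 | egrep 'ft|pos|width'
python3 -m pendant '-.15 0 0 0 0 0;-.3 0 0 0 0 0;-.45 0 0 0 0 0;-.6 0 0 0 0 0;-.66 0 0 0 0 0;-.66 0 0 0 0 0' | egrep 'ft|pos|width'
python3 - <<'E'
from h import *
s=st();print(injig(s['ee_pos']));C=cal('wrist');a,d=vision.camera('wrist')
K,M,t=C;v,u=np.mgrid[:400,:640];P=((np.c_[u.ravel(),v.ravel(),np.ones(u.size)]@np.linalg.inv(K).T*d.reshape(-1,1)-t)@M).reshape(400,640,3)
c,sn=np.cos(J[2]),np.sin(J[2]);D=P[...,:2]-J[:2];x=c*D[...,0]+sn*D[...,1];y=-sn*D[...,0]+c*D[...,1]
m=(P[...,2]>.029)&(P[...,2]<.04)&(abs(y+.017)<.035)&(x>-.17)&(x<-.04)
print('near end',np.percentile(x[m],.3))
for lo in(-.135,-.115,-.095,-.075,-.055):
    k=m&(x>lo)&(x<lo+.02);print(lo,np.round([y[k].min(),y[k].max()],4))
to(jig(-.016,-.017,.085),J[2]+np.pi/2)
E
```

```text
ee_pos: [0.4455, 0.3224, -0.0287]
ft_force: [-8.2, -13.6, 5.6]
ee_pos: [0.4456, 0.3224, -0.0285]
ft_force: [-6.5, -7.0, 0.3]
ee_pos: [0.4476, 0.3251, -0.0274]
ft_force: [0.3, 0.4, 0.2]
width: 0.0649
ee_pos: [0.4486, 0.3259, 0.1396]
ft_force: [1.9, -0.6, -0.6]
width: 0.0696
t 35.3 p [0.4486 0.3259 0.1396] w 0.0696 f [ 1.9 -0.6 -0.6]
axes [[0.004, 0.239, -0.971], [0.002, -0.971, -0.239], [-1.0, -0.001, -0.004]]
[-0.1001 -0.0137  0.1396]
near end -0.1387160172357535
-0.135 [-0.0332  0.0008]
-0.115 [-0.0329  0.0006]
-0.095 [-0.0333  0.0003]
-0.075 [-0.0331  0.    ]
-0.055 [-0.0335 -0.0002]
shift [ 0.211  0.011 -0.34 ]
turn [-2.094e+00  0.000e+00 -1.000e-03] deg 180.0
turn [ 0.    -0.001 -0.   ] deg 0.1
```

```bash
python3 -m pendant '0 .011 -.17 0 0 0;0 .011 -.34 0 0 0;0 .011 -.34 0 0 0;0 .011 -.34 0 0 0;0 .011 -.34 0 0 0;.12 .011 -.34 0 0 0;.2 .011 -.34 0 0 0;.21 .011 -.34 0 0 0' -1 | egrep 'ft|pos|width'
python3 -m pendant '0 0 0 0 0 0;0 0 0 0 0 0;0 0 0 0 0 0;0.03 0 0 0 0 0;.05 0 0 0 0 0;.07 0 0 0 0 0;.08 0 0 0 0 0;.08 0 0 0 0 0' | egrep 'ft|pos|width'
python3 -m pendant '.01 0 0 0 0 0;.015 0 0 0 0 0;.015 0 0 0 0 0;.015 0 0 0 0 0' | egrep 'ft|pos|width'
```

```text
ee_pos: [0.5286, 0.3414, 0.0826]
ft_force: [-0.5, -0.4, 0.3]
width: 0.0139
ee_pos: [0.5309, 0.3427, 0.0651]
ft_force: [-2.0, -2.9, 7.6]
width: 0.0002
ee_pos: [0.5311, 0.3428, 0.0633]
ft_force: [-6.8, -5.3, 20.3]
width: 0.0001
```

```bash
python3 -m pendant '.006 0 0 0 0 0;.006 0 0 0 0 0;.006 0 0 0 0 0' | egrep 'ft|pos|width'
python3 -m pendant '-.06 0 0 0 0 0;-.2 0 0 0 0 0;-.34 0 0 0 0 0;-.34 0 0 0 0 0' 0.6| egrep 'ft|pos|width'
python3 - <<'E'
from h import *
s=st();to(jig(-.1045,-.0165,-.028),J[2]+np.pi/2)
E
```

```text
ee_pos: [0.5313, 0.3429, 0.0632]
ft_force: [-9.9, -10.1, 32.0]
width: 0.0003
ee_pos: [0.5323, 0.3445, 0.1493]
ft_force: [0.7, -0.2, 1.0]
width: 0.0247
t 38.05 p [0.5323 0.3445 0.1493] w 0.0247 f [ 0.7 -0.2  1. ]
axes [[0.005, 0.239, -0.971], [0.004, -0.971, -0.239], [-1.0, -0.002, -0.006]]
shift [0.707 0.005 0.365]
turn [-2.094e+00 -2.000e-03 -6.000e-03] deg 180.0
turn [ 0.    -0.004  0.002] deg 0.4
```

```bash
python3 -m pendant '0 .004 .2 0 0 0;0 .004 .36 0 0 0;0 .004 .36 0 0 0;.15 .004 .36 0 0 0;.3 .004 .36 0 0 0;.45 .004 .36 0 0 0;.58 .005 .36 0 0 0;.58 .005 .36 0 0 0' | egrep 'ft|pos|width'
python3 -m pendant '.06 0 0 0 0 0;.11 0 0 0 0 0;.11 0 0 0 0 0;.11 0 0 0 0 0' | egrep 'ft|pos|width'
python3 -m pendant '0 0 0 0 0 0;0 0 0 0 0 0;0 0 0 0 0 0;0 0 0 0 0 0;0 0 0 0 0 0;0 0 0 0 0 0;0 0 0 0 0 0;0 0 0 0 0 0' -1 60| egrep 'ft|pos|width'
python3 -m pendant '-.006 0 0 0 0 0;-.006 0 .08 0 0 0;-.006 .005 .16 0 0 0;-.006 .01 .24 0 0 0;-.006 .01 .32 0 0 0;-.006 .01 .4 0 0 0;-.006 .01 .44 0 0 0;-.006 .01 .44 0 0 0'| egrep 'ft|pos|width'
python3 -m pendant '-.15 0 0 0 0 0;-.3 0 -.1 0 0 0;-.45 0 -.2 0 0 0;-.52 0 -.3 0 0 0;-.52 0 -.3 0 0 0;-.52 0 -.3 0 0 0'| egrep 'pos|width'
python3 - <<'E'
from h import *
s=st();print(injig(s['ee_pos']))
E
```

```text
ee_pos: [0.4411, 0.3176, -0.0047]
ft_force: [0.2, -0.6, 0.8]
width: 0.0695
ee_pos: [0.4439, 0.3201, -0.0273]
ft_force: [0.4, -0.5, 0.5]
width: 0.0699
ee_pos: [0.4436, 0.32, -0.0278]
ft_force: [-1.2, 0.2, 1.5]
width: 0.0339
ee_pos: [0.3368, 0.2907, -0.0263]
ft_force: [-0.1, -0.6, -1.1]
width: 0.0337
ee_pos: [0.4108, 0.3091, 0.1035]
width: 0.0337
t 41.45 p [0.4108 0.3091 0.1035] w 0.0337 f [-0.4 -0.2 -2.5]
axes [[-0.0, 0.238, -0.971], [0.001, -0.971, -0.238], [-1.0, -0.001, 0.0]]
[-0.1407 -0.0209  0.1035]
```

```bash
python3 -m pendant '0 .15 0 .05 0 0;0 .3 0 .1 0 0;0 .45 0 .15 0 0;0 .6 0 .2 0 0;0 .75 0 .25 0 0;0 .9 0 .295 0 0;0 1 0 .295 0 0;0 1 0 .295 0 0'| egrep 'pos|width'
python3 -m pendant '0 .15 -.01 0 0 0;0 .3 -.02 0 0 0;0 .45 -.04 0 0 0;0 .6 -.05 0 0 0;0 .75 -.06 0 0 0;0 .9 -.07 0 0 0;0 1 -.07 0 0 0;0 1 -.07 0 0 0'| egrep 'pos|width'
python3 - <<'E'
from h import *
s=st();to([.4215,-.3398,.003],np.radians(78.5))
E
```

```text
ee_pos: [0.4694, 0.0623, 0.1024]
width: 0.0333
ee_pos: [0.4355, -0.1845, 0.1026]
width: 0.0337
t 43.05 p [ 0.4355 -0.1845  0.1026] w 0.0337 f [-0.5 -0.  -1.5]
axes [[-0.002, -0.204, -0.979], [0.0, -0.979, 0.204], [-1.0, 0.0, 0.002]]
shift [ 0.399  0.619 -0.073]
turn [ 2.091e+00 -0.000e+00 -2.000e-03] deg 179.7
turn [-0.003  0.001 -0.   ] deg 0.3
```

```bash
python3 -m pendant '0 .15 0 0 0 0;0 .3 -.03 0 0 0;0 .45 -.06 0 0 0;0 .619 -.073 0 0 0;0 .619 -.073 0 0 0;0 .619 -.073 0 0 0'| egrep 'pos|width'
python3 -m pendant '.1 0 0 0 0 0;.2 0 0 0 0 0;.3 0 0 0 0 0;.4 0 0 0 0 0;.4 0 0 0 0 0;.4 0 0 0 0 0'| egrep 'pos|ft|width'
python3 -m pendant '0 0 0 0 0 0;0 0 0 0 0 0;0 0 0 0 0 0;0 0 0 0 0 0' 0.2 | egrep 'pos|ft|width'
python3 -m pendant '-.15 0 0 0 0 0;-.3 0 0 0 0 0;-.45 0 0 0 0 0;-.6 0 0 0 0 0;-.7 0 0 0 0 0;-.7 0 0 0 0 0' | egrep 'pos|ft|width'
python3 -m pendant '0 -.2 0 0 0 0;0 -.4 0 0 0 0;0 -.6 0 0 0 0;0 -.8 0 0 0 0;0 -.9 0 0 0 0;0 -.9 0 0 0 0;0 -.9 0 0 0 0' | egrep 'pos|ft|width'
python3 - <<'E'
from h import *
a,_=vision.camera('top');cv2.imwrite('pics/t3.png',a[60:380,130:600])
E
```

```text
ee_pos: [0.4242, -0.3361, 0.1028]
width: 0.0331
ee_pos: [0.4248, -0.3356, 0.0041]
ft_force: [0.1, -0.1, -0.1]
width: 0.0335
ee_pos: [0.4244, -0.3377, 0.0043]
ft_force: [-0.3, 0.2, -0.1]
width: 0.0505
ee_pos: [0.4259, -0.3386, 0.183]
ft_force: [-0.1, 1.1, 0.6]
width: 0.0522
ee_pos: [0.4688, -0.117, 0.1783]
ft_force: [-0.3, -0.4, -0.4]
width: 0.0524
```

View pics/t3.png

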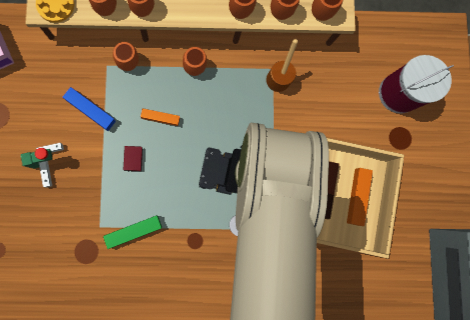

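Both blanks lie in the crate (honey at (360,195), dark at (332,190)). The plunger is clear, and everything not hidden by the arm is where it was. Handing in.

```bash
python3 -c "
from bench import close_job
close_job()"
```

```text
the job is handed in; nothing more can be done
```

Both blanks on the sheet, honey and then dark, were stamped and put in the crate, and the job was handed in about 46 s into the 210 s limit. The camera images showed no pale blank.

- **Squaring:** I slid each blank in until the wrist force showed contact with both fences. Wrist-camera measurements put each blank within about 2 mm of flush. The dark blank's edges ran within about 0.7° of my jig estimate. For the honey blank I checked the edges less finely.
- **Pressing:** I pressed each time until the force rose to 32 N with no further travel, at a reported TCP height of 0.063 m. That is well past the 9 N the spring gives at the stop.
- **Final view:** The last top picture showed both blanks in the crate and the gripper empty and clear of everything. The pad, both cups, the jar and the blue, green and small orange bars looked unmoved. The arm hid the pink bar and most of the lid, so those two were not fully rechecked. I judged the plunger up from that picture only.

**Disagreements:**
- **TCP height:** The reported TCP height was about 35 mm below the real fingertips. The first two grasps therefore shut above the honey blank without gripping it. I measured the offset from wrist depth and corrected for it.
- **Jig angle:** My first jig fit gave 11°, but three fence-edge measurements gave about 13.8°. I used 13.8°, and it matched when the blanks went in.

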